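# Clamp a bangle under the bench magnifier

## Task

Slide the carriage of the bangle clamp along its bed, in under the magnifier, until the bangle is firmly gripped, lying flat, between its V jaw and the far V jaw, but do not squeeze hard enough to dent it. Then press the lock lever on the carriage's side fully down, and leave the bangle gripped. Do not knock the magnifier or disturb the other things on the bench.

Things in the scene. Friction and masses are not known exactly. Their poses are not given: they have to be found in the camera images.
- fixture: Bangle clamp bolted to the bench: dark bed, 310 x 100 mm, rail tops at 22 mm. Origin on the bench under the bed's middle line, 140 mm from its far end. x runs along the slide, clamping direction (to the robot's right), y across, away from the robot, z up. The far V jaw's place varies, unmeasured: seated in both jaws, the bangle's centre is at x = 34 to 48 mm; feel for it.
- slide (a joint): Slide of the grey carriage along fixture x (m), 0 to 0.12, growing towards the far jaw. The carriage's origin is at fixture x = value - 0.06. Dry friction 5 N: it stays where left. Pushed onto the bangle and let go, it keeps gripping with the push beyond 5 N, up to 5 N. A push of 10 to 18 N in all grips firmly; over 30 N on the bangle dents it.
- carriage: The sliding carriage: grey block with the handle, the lock lever and, in front, a steel V jaw of two plates 12 mm thick (90 degree V open towards +x), 24 to 50 mm above the bench. Origin: on the axis of a bangle nested in this jaw, at bench height. Axes as the fixture's.
- handle (a point): Carriage handle: upright steel plate 14 mm (fixture x) by 30 mm (y), 64 to 112 mm above the bench, 90 mm behind the carriage's origin. The point is on its axis, 100 mm above the bench, 12 mm under its top. The carriage block, 100 mm wide, reaches 14 mm behind and 46 mm ahead of it; top at 58 mm (64 mm at the handle's foot).
- lever (a joint): Lock lever hinged on the carriage's side away from the robot, in rad; it swings in the plane across the slide. At 0 it points to fixture +y and 55 degrees up; it grows as the lever goes outwards and down; its stop is at 0.9 (nearly level, locked). Stiff: 0.25 N m of friction (3.5 to 6 N at the grip), stays where it is left.
- lever_pivot (a point): Point on the lever's hinge axis, which is parallel to fixture x: 55 mm behind the carriage's origin, 62 mm from it in +y, 47 mm above the bench.
- lever_grip (a point): Centre of the black cross grip at the lever's end: a cylinder 18 mm thick and 44 mm long, parallel to fixture x, 75 mm from the pivot.
- bangle: Brass-coloured bangle, a ring of 70 mm outer and 60 mm inner diameter, 16 mm high, 60 g, lying loose and flat on the bed between the jaws. Origin: centre of its underside.
- magnifier: Bench magnifier: clear lens in a white frame, 140 mm over all, level, 200 to 214 mm above the bench, over the jaws; an arm goes in its +x to a post 200 mm off. Origin: on the bench under the lens centre. With the bangle gripped the handle stands under the lens's near edge: a tool pointing straight down cannot follow; lean the hand back, towards fixture -x. Touch it with no more than 4 N.
- solder_block: Grey solder block 160 x 100 x 30 mm; leave alone. Origin: centre of its underside.
- tray: Aluminium tray 150 x 110 x 25 mm; leave alone. Origin: centre of its underside.
- hammer: Hammer lying on the bench; leave alone.

How it is judged (in metres and radians):
On the way, in this order (a step that is already met when the one before it is completed fails the run):
1. the carriage is pushed up so that its jaw grips the bangle (over 2 N) against the far jaw, before the lever is locked (contact force between carriage and bangle above 2 N and value of joint lever below 0.6 rad), for 0.2 s.
2. the lock lever is pressed down (value of joint lever above 0.8 rad), for 0.1 s.
At the end, for the whole second after the job is handed in: The bangle lies still and flat (within 0.12 rad), centred in the V jaws (within 4 mm) and still gripped by the carriage's jaw with more than 1 N; the lever is down past 0.8 rad; everything is released (contact force between carriage and bangle above 1 N and value of joint lever above 0.8 rad and angle between bangle's own z axis and vertical below 0.12 rad and y of bangle in the frame of carriage between -0.004 and 0.004 m and linear speed of bangle below 0.01 m/s); the robot touches nothing.
It fails at once if the bangle is squeezed with more than 30 N (contact force between carriage and bangle above 30 N).
It fails at once if the magnifier is knocked (over 4 N) (contact force between magnifier and anything else above 4 N).
It fails at once if another thing on the bench (solder block, tray or hammer) is moved more than 20 mm (distance of any of solder_block, tray, hammer from where it was at the start of the episode above 0.02 m).
It also fails if it takes over 64 s, if anything falls off the work surface, if the arm or the gripper's body presses on something with over 40 N, if the wrist force passes 120 N, or if a joint passes its speed limit or range.

## Robot

A 6-joint arm with a two-finger parallel gripper is mounted at the origin on the work surface. World frame = base frame: x ahead of the robot, y to its left, z up, the work surface at z = 0. Lengths are in m, angles in degrees, forces in N, time in s.
With the tool pointing down it reaches from about 0.35 to 0.725 m from the base axis. Payload 6 kg.
Tool frame: the origin (TCP) lies between the finger pads, 19 mm behind the fingertips; this is the grasp point; z points along the fingers, y is the line along which they close (so a half turn about z gives the same grasp; the last joint's range is limited). The gripper opens to 85 mm and grips with 20 to 120 N. Pads are 22 mm wide; open, the fingers measure 114 mm over their backs; the gripper's body (76 mm by 85 mm) begins 54 mm behind the grasp point. The pads swing forward as they close: fully open they stand 13 mm farther back than shut.
Start: joints at [94.12, 2.303, 4.859, 0, -92.561, -19.12], TCP at [0.155, 0.58, 0.25] pointing down, gripper open.
Joint ranges: [-146.85, 146.85], [-73.84, 115.35], [-62.03, 85.46], [-188.31, 113.3], [-161.28, -10.13], [-171.36, 171.36]. Speed limits (degrees/s): [147.25, 147.25, 172.46, 180, 180, 180].

## Interface

Orientations are given as [roll, pitch, yaw] about the fixed x, y, z axes, in that order (R = Rz(yaw) Ry(pitch) Rx(roll)).
In Python, from cell import ctrl gives the robot as it stands. Calls block until the motion is done:
- ctrl.movep(position, orientation): joint-space move of the TCP to a pose.
- ctrl.line_to(position, rotation=None, max_speed=0.15, threshold=None): straight line of the TCP; rotation=None keeps the orientation; max_speed is the mean speed in m/s. With threshold (N) it stops when the force on the tool has changed by that much, and returns True; else False.
- ctrl.move_joints(angles): joint-space move.
- ctrl.open_gripper() and ctrl.grab(newtons=None): open the fingers fully, or close them until they stop; newtons is the grip in N (None keeps the last).
- ctrl.wait(seconds).
- ctrl.ik(position, orientation): joint angles nearest the present ones, or None.
- ctrl.state(): the state.
- ctrl.capture(name): name is "side" or "top"; returns the picture (384x512x3 uint8, red, green, blue); there is no depth.
- ctrl.camera_model(name): a dict with "vertical_fov" (degrees; the focal length in pixels is half the picture's height over the tangent of half this angle, whatever the lens; pixels are square), "cx", "cy" (the principal point, pixels), "k1" (the pictures are not rectified: a ray, as slopes to the right and down, at radius r is drawn at 1 + k1 r^2 times it, then the intrinsics apply), "view" (4x4, takes a point from world to camera coordinates). Camera axes: x right, y up, looking along -z (the intrinsics and any distortion apply to the point x, -y, -z); pixel columns grow to the right and rows downward; lengths in m; the calibration is good to about 2 mm. A picture is of the moment at which its call begins. camera_model takes no time and is no camera call.
A pose or a line that the arm cannot do raises ctrl.Unreachable and nothing moves.
- ctrl.sign_off(): hands the job in; it is judged then, once.
The state is a dict: "time_s": time; "joints": joint angles; "qd": joint speeds; "tau": joint torques, N m; "tool_pos": TCP position; "tcp_rot": TCP orientation; "wrist_force": force on the tool from outside, world axes, zero at the start; "wrist_torque": the same for the moment, N m; "finger_gap": opening from 0.0 (shut) to 1.0 (fully open); "finger_force": force on a finger pad.
Only numpy, scipy, OpenCV 4.12 (cv2) and the standard library are available. Lean on these libraries where they do the work, as an engineer would, in place of code of your own. Each camera call takes 0.05 s, during which the arm holds its last target. There are 200 camera calls.

## Working session

There is one attempt and no reset: what is moved stays moved. The work goes in short steps, each a Python script; the robot and the scene stay as the last script left them, time stands still between calls to the robot, and variables do not carry over. Pictures are saved under pics/ and viewed, at most 10 in all, crops included, and the job is handed in when it is done.

```bash
ls; mkdir -p pics; python3 - <<'E'
from cell import ctrl
import cv2
for n in("side","top"):
    im=ctrl.capture(n); cv2.imwrite(f"pics/{n}0.png",cv2.resize(im[:,:,::-1],(800,600),interpolation=cv2.INTER_CUBIC))
    print(n,ctrl.camera_model(n))
print(ctrl.state())
E
```

```text
pics
side {'vertical_fov': 48.71464140709692, 'cx': 248.61733463079992, 'cy': 193.3991846709154, 'k1': -0.0711861920449888, 'view': array([[-0.90103777, -0.43322521,  0.02113915,  0.61318105],
       [ 0.27256121, -0.52762429,  0.80456385, -0.14036388],
       [-0.33740381,  0.73070413,  0.5934898 , -0.80443644],
       [ 0.        ,  0.        ,  0.        ,  1.        ]])}
top {'vertical_fov': 42.507226846706736, 'cx': 256.4846006541151, 'cy': 191.11970162838617, 'k1': 0.007120091798159014, 'view': array([[ 2.75840313e-02, -9.99619391e-01, -4.40084050e-04,
         1.48565327e-01],
       [ 9.94791002e-01,  2.74075694e-02,  9.81819131e-02,
        -5.97933629e-01],
       [-9.81324826e-02, -3.14604462e-03,  9.95168387e-01,
        -1.07090675e+00],
       [ 0.00000000e+00,  0.00000000e+00,  0.00000000e+00,
         1.00000000e+00]])}
{'time_s': 0.1, 'joints': array([ 9.41203336e+01,  2.33561271e+00,  4.80959978e+00, -2.26276917e-02,
       -9.25597582e+01, -1.91190323e+01]), 'qd': array([ 0.01665477, -0.05838809,  0.23113139,  0.12702935,  0.02622477,
        0.04175384]), 'tau': array([-3.98880322e-03, -3.69350410e+01,  3.48289669e+01,  6.95166931e+00,
       -4.50727195e-03, -8.78582796e-06]), 'tool_pos': array([0.15514513, 0.57934009, 0.24909227]), 'tcp_rot': array([ 1.79911556e+02, -6.73305512e-03, -1.49976998e+01]), 'wrist_force': array([-0.10521512, -0.97311616, -0.56966232]), 'wrist_torque': array([-0.02763266, -0.01240838,  0.0040543 ]), 'finger_force': 0.0, 'finger_gap': 1.0013799619514023}
```

View pics/top0.png

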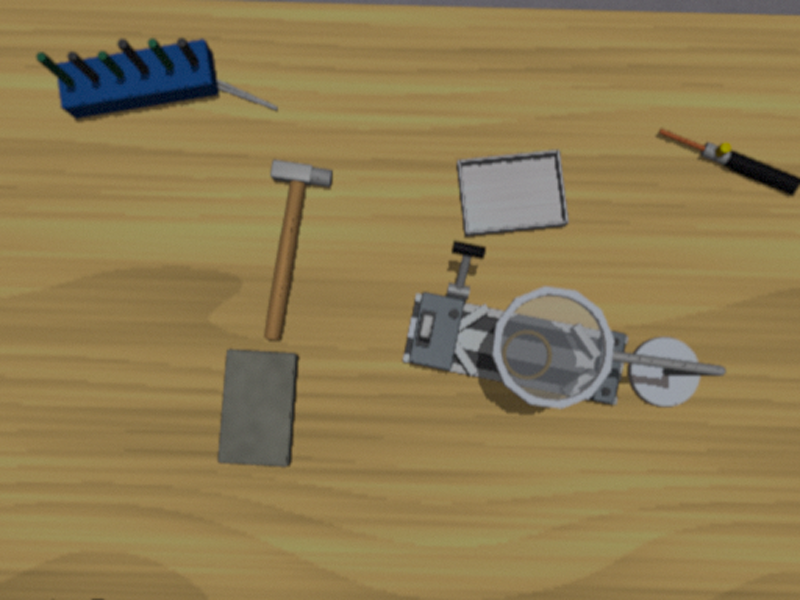

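View pics/side0.png

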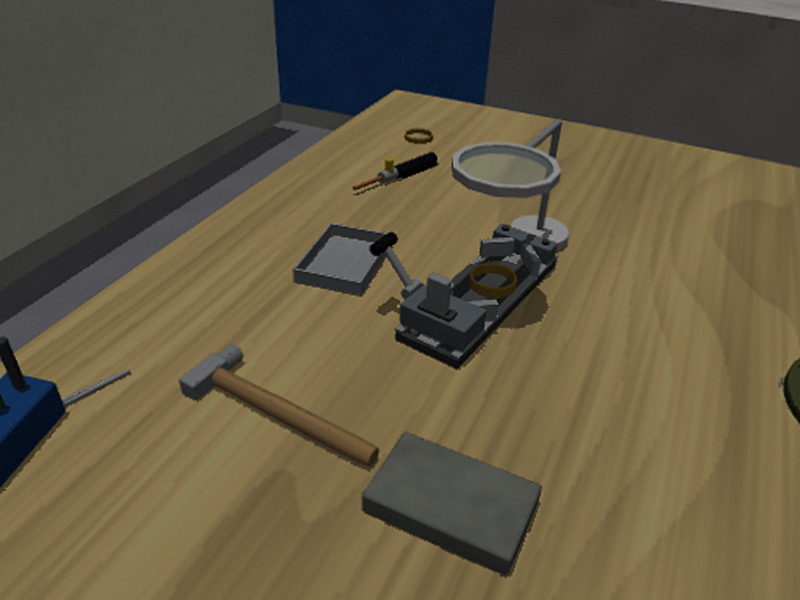

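The top view shows the fixture at about (405–625, 295–400) of 800x600, with the handle near (427,327), the lever grip near (468,250) and the lens centre near (553,347). The side view shows the handle top at about (440,283) and the grip at (384,243). I'll enlarge both.

```bash
python3 - <<'E'
import cv2
from cell import ctrl
for n,(x,y,w,h) in {"top":(250,145,160,120),"side":(225,85,140,150)}.items():
    im=ctrl.capture(n)[y:y+h,x:x+w,::-1]; s=5 if n=="top" else 4
    im=cv2.resize(im,None,fx=s,fy=s,interpolation=cv2.INTER_CUBIC); cv2.imwrite(f"pics/{n}1.png",im)
E
```

```text
(no output)
```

View pics/top1.png

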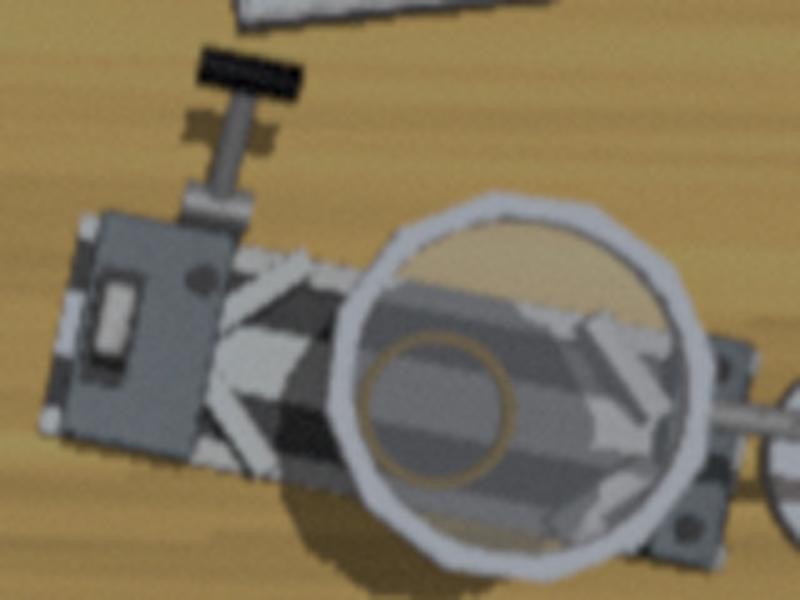

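View pics/side1.png

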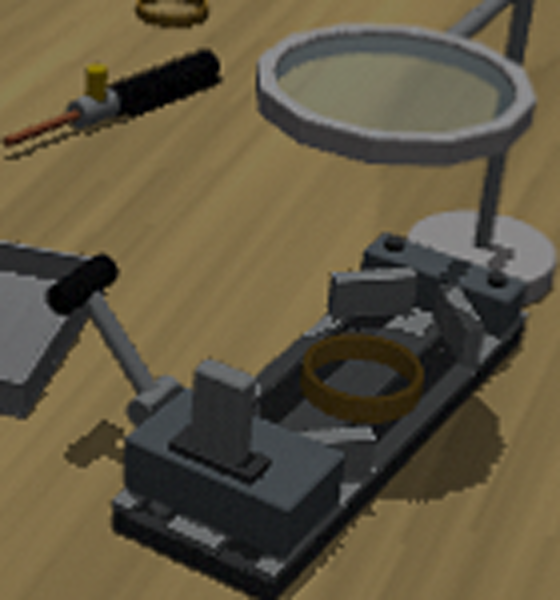

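The top crop shows block top corners at (107,212), (240,238), (195,462) and (62,435), the grip centre at (250,74), and the bangle at (437,410) lying off-axis. The lens ring is centred at (522,385). In the side crop the handle top is at (226,372) and the grip at (83,284). I'll fit the fixture pose to all of these.

```bash
cat > h.py <<'E'
import numpy as np
from cell import ctrl
from scipy.optimize import least_squares
CM={n:ctrl.camera_model(n) for n in("top","side")}
def proj(n,P):
    c=CM[n]; q=c["view"]@np.r_[P,1]; a=np.array([q[0],-q[1]])/-q[2]
    a=a*(1+c["k1"]*(a@a)); f=192/np.tan(np.radians(c["vertical_fov"])/2)
    return f*a+[c["cx"],c["cy"]]
def px(n,u,v): return np.array([u/5+250,v/5+145]) if n=="top" else np.array([u/4+225,v/4+85])
def back(n,p,z):
    return least_squares(lambda s:proj(n,[s[0],s[1],z])-p,[.6,0]).x
def fix(p,v):  # p=(x,y,yaw) fixture -> world
    c,s=np.cos(p[2]),np.sin(p[2]); return np.array([p[0]+c*v[0]-s*v[1],p[1]+s*v[0]+c*v[1],v[2]])
E
python3 - <<'E'
from h import *
ob=[("top",(107,212),(-.104,.05,.058)),("top",(240,238),(-.044,.05,.058)),("top",(195,462),(-.044,-.05,.058)),("top",(62,435),(-.104,-.05,.058)),
("top",(250,74),(-.055,.105,.1084)),("top",(119,314),(-.09,0,.112)),
("side",(125,438),(-.104,.05,.058)),("side",(277,510),(-.104,-.05,.058)),("side",(345,465),(-.044,-.05,.058)),("side",(83,284),(-.055,.105,.1084)),("side",(226,375),(-.09,0,.112))]
def res(p): return np.concatenate([proj(n,fix(p,c))-px(n,*q) for n,q,c in ob])
r=least_squares(res,[.55,0,-1.7]); print("carriage",r.x,np.degrees(r.x[2])); print(np.round(r.fun.reshape(-1,2),1))
p=r.x
f=lambda w:np.array([np.cos(p[2])*(w[0]-p[0])+np.sin(p[2])*(w[1]-p[1]),-np.sin(p[2])*(w[0]-p[0])+np.cos(p[2])*(w[1]-p[1])])
for nm,q,z in [("bangle",(437,410),.038),("lens",(522,385),.207),("bedbackR",(40,435),.018),("bedbackL",(85,213),.018),("farR",(718,568),.022),("farL",(757,347),.04)]:
    w=back("top",px("top",*q),z); print(nm,w,"carr frame",f(w))
for c in ((-.09,0,.1),(-.055,.105,.108)): print(fix(p,c))
E
```

```text
carriage [ 0.53530873  0.04140564 -1.74593647] -100.03479079440271
[[-1.1 -1.3]
 [-0.6 -1. ]
 [-0.6 -0.5]
 [-1.3 -0.7]
 [-0.7  2.6]
 [-0.9  0.5]
 [-1.4 -0.8]
 [ 2.4 -0.3]
 [ 0.3 -3.7]
 [ 1.9 -1.5]
 [-0.8 -1.4]]
bangle [ 0.51854074 -0.01478791] carr frame [ 0.05825566 -0.00671997]
lens [ 0.52355308 -0.01877396] carr frame [ 0.06130736 -0.00108975]
bedbackR [0.50309711 0.15910992] carr frame [-0.1102909  -0.05222837]
bedbackL [0.60336299 0.14155294] carr frame [-0.11047346  0.0495629 ]
farR [ 0.45272361 -0.14240069] carr frame [ 0.19538462 -0.04929421]
farL [ 0.54998884 -0.15453967] carr frame [0.19038981 0.04859825]
[0.55099088 0.13002883 0.1       ]
[0.64828599 0.07726841 0.108     ]
```

```bash
cat >> h.py <<'E'
from scipy.spatial.transform import Rotation as Ro
P=np.array([.53530873,.04140564,-1.74593647])   # carriage frame at slide 0
def W(x,y,z): return fix(P,(x,y,z))
fx=np.array([np.cos(P[2]),np.sin(P[2]),0]); fy=np.array([-fx[1],fx[0],0])
def ori(th,sgn):
    t=np.radians(th); d=fx*np.sin(t)-np.array([0,0,np.cos(t)]); y=sgn*fy
    return Ro.from_matrix(np.c_[np.cross(y,d),y,d]).as_euler("xyz",degrees=True)
def force(n=6):
    f=[]
    for _ in range(n): f.append(ctrl.state()["wrist_force"]); ctrl.wait(.02)
    w=np.mean(f,0); return np.array([w@fx,w@fy,w[2]])
def fc():  # TCP in carriage-0 frame
    d=ctrl.state()["tool_pos"]-[P[0],P[1],0]; return np.array([d@fx,d@fy,d[2]])
E
python3 - <<'E'
from h import *
for th in (40,50,60):
  for s in (1,-1):
    o=ori(th,s); print(th,s,np.round(o,1))
    for q in ((-.15,0,.2),(-.14,0,.095),(-.01,0,.095),(.0,.1,.2),(.0,.1,.14),(.01,.137,.075)):
        j=ctrl.ik(W(*q),o); print("  ",q,None if j is None else np.round(j))
E
```

```text
40 1 [-180.   40.   80.]
   (-0.15, 0, 0.2) [  48.   21.    6.   21. -109.  122.]
   (-0.14, 0, 0.095) [  48.   23.   -2.   20. -100.  119.]
   (-0.01, 0, 0.095) [ 41.  12. -17.  24. -94. 124.]
   (0.0, 0.1, 0.2) [  33.   20.    2.   28. -101.  135.]
   (0.0, 0.1, 0.14) [ 33.  21.  -2.  28. -96. 132.]
   (0.01, 0.137, 0.075) [ 30.  28.  -1.  29. -90. 132.]
40 -1 [-180.  -40. -100.]
   (-0.15, 0, 0.2) [  48.   21.    6.   21. -109.  -58.]
   (-0.14, 0, 0.095) [  48.   23.   -2.   20. -100.  -61.]
   (-0.01, 0, 0.095) [ 41.  12. -17.  24. -94. -56.]
   (0.0, 0.1, 0.2) [  33.   20.    2.   28. -101.  -45.]
   (0.0, 0.1, 0.14) [ 33.  21.  -2.  28. -96. -48.]
   (0.01, 0.137, 0.075) [ 30.  28.  -1.  29. -90. -48.]
50 1 [180.  50.  80.]
   (-0.15, 0, 0.2) [  50.   26.    7.   25. -114.  122.]
   (-0.14, 0, 0.095) [  49.   29.    0.   24. -105.  118.]
   (-0.01, 0, 0.095) [ 43.  17. -16.  28. -99. 121.]
   (0.0, 0.1, 0.2) [  35.   24.    1.   34. -105.  133.]
   (0.0, 0.1, 0.14) [  35.   26.   -2.   33. -100.  129.]
   (0.01, 0.137, 0.075) [ 32.  33.  -0.  35. -95. 129.]
50 -1 [-180.  -50. 
[... 401 characters left out ...]
1.    8.   29. -119.  121.]
   (-0.14, 0, 0.095) [  50.   35.    2.   27. -111.  117.]
   (-0.01, 0, 0.095) [  44.   23.  -15.   32. -104.  118.]
   (0.0, 0.1, 0.2) [  36.   28.    0.   40. -109.  131.]
   (0.0, 0.1, 0.14) [  36.   30.   -2.   39. -105.  127.]
   (0.01, 0.137, 0.075) [  33.   37.    0.   40. -100.  126.]
60 -1 [-180.  -60. -100.]
   (-0.15, 0, 0.2) [  50.   31.    8.   29. -119.  -59.]
   (-0.14, 0, 0.095) [  50.   35.    2.   27. -111.  -63.]
   (-0.01, 0, 0.095) [  44.   23.  -15.   32. -104.  -62.]
   (0.0, 0.1, 0.2) [  36.   28.    0.   40. -109.  -49.]
   (0.0, 0.1, 0.14) [  36.   30.   -2.   39. -105.  -53.]
   (0.01, 0.137, 0.075) [  33.   37.    0.   40. -100.  -54.]
```

```bash
python3 - <<'E'
from h import *
o=ori(50,-1)
ctrl.grab(20)
ctrl.movep(W(-.17,0,.2),o); ctrl.line_to(W(-.145,0,.098),max_speed=.1); ctrl.wait(.2)
f0=force(); print("f0",f0,fc())
h=ctrl.line_to(W(-.09,0,.098),max_speed=.02,threshold=3.5); print(h,fc(),force()-f0,ctrl.state()["time_s"])
np.save("f0.npy",f0)
import cv2
im=ctrl.capture("side")[85:235,195:395,::-1]; cv2.imwrite("pics/s2.png",cv2.resize(im,None,fx=4,fy=4,interpolation=cv2.INTER_CUBIC))
E
```

```text
f0 [-0.28732031 -0.20768121 -0.27968023] [-1.45132234e-01  4.46654295e-05  9.82534936e-02]
True [-1.15321891e-01 -9.80327591e-05  9.76687991e-02] [-0.04990887  0.43558329  0.72424035] 6.0917
```

View pics/s2.png

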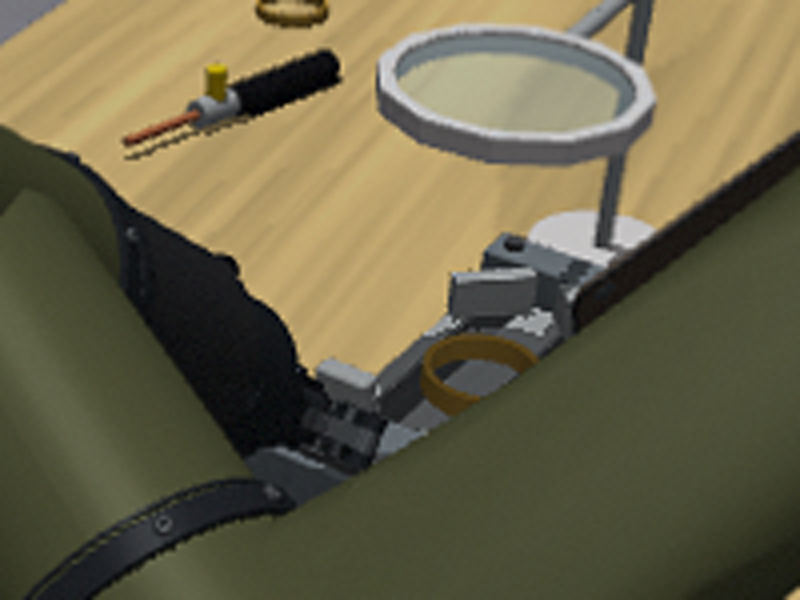

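The picture shows the shut fingertips against the back of the handle (top at about 345,380) and plenty of room under the lens. Next I push.

```bash
python3 - <<'E'
from h import *
f0=np.load("f0.npy")
h=ctrl.line_to(W(-.036,0,.098),max_speed=.03,threshold=12); print(h,fc(),force()-f0)
h=ctrl.line_to(W(-.004,0,.098),max_speed=.008,threshold=8.5); print(h,fc(),force()-f0,ctrl.state()["time_s"])
E
```

```text
False [-0.03687638 -0.00013362  0.0970977 ] [-4.98060679 -0.98632921 -2.04266411]
True [-0.01157432 -0.0001049   0.09693729] [-2.91104828 -0.48157034  1.88541334] 12.0167
```

```bash
python3 - <<'E'
from h import *
f0=np.load("f0.npy")
x=fc()[0]
for i in range(12):
    x+=.0004
    h=ctrl.line_to(W(x,0,.098),max_speed=.008,threshold=10); ctrl.wait(.1); f=force()-f0; print(h,np.round(fc()*1e3,2),np.round(f,1),round(ctrl.state()["time_s"],2))
    if -f[0]>12.5: break
E
```

```text
False [-1.147e+01 -9.000e-02  9.727e+01] [-4.7 -0.6 -2.6] 12.57
False [-1.142e+01 -6.000e-02  9.725e+01] [-6.6 -1.3 -2.5] 13.02
False [-1.136e+01 -5.000e-02  9.726e+01] [-8.  -1.9 -2.2] 13.47
False [-1.134e+01 -4.000e-02  9.729e+01] [-9.8 -2.9 -2.3] 13.92
False [-1.128e+01 -1.000e-02  9.728e+01] [-12.   -4.3  -2.2] 14.37
False [-1.121e+01 -1.000e-02  9.729e+01] [-13.4  -4.4  -1.7] 14.82
```

```bash
python3 - <<'E'
from h import *
import cv2
ctrl.line_to(W(-.05,0,.1),max_speed=.05); ctrl.line_to(W(-.10,0,.2),max_speed=.12); print(force(), ctrl.state()["time_s"])
a=ctrl.capture("top")[145:265,250:410,::-1]; b=ctrl.capture("side")[85:235,205:405,::-1]
cv2.imwrite("pics/t3.png",cv2.resize(a,None,fx=5,fy=5,interpolation=cv2.INTER_CUBIC))
cv2.imwrite("pics/s3.png",cv2.resize(b,None,fx=4,fy=4,interpolation=cv2.INTER_CUBIC))
E
```

```text
[ 0.08996384 -0.13025794  0.16908485] 16.9667
```

View pics/t3.png

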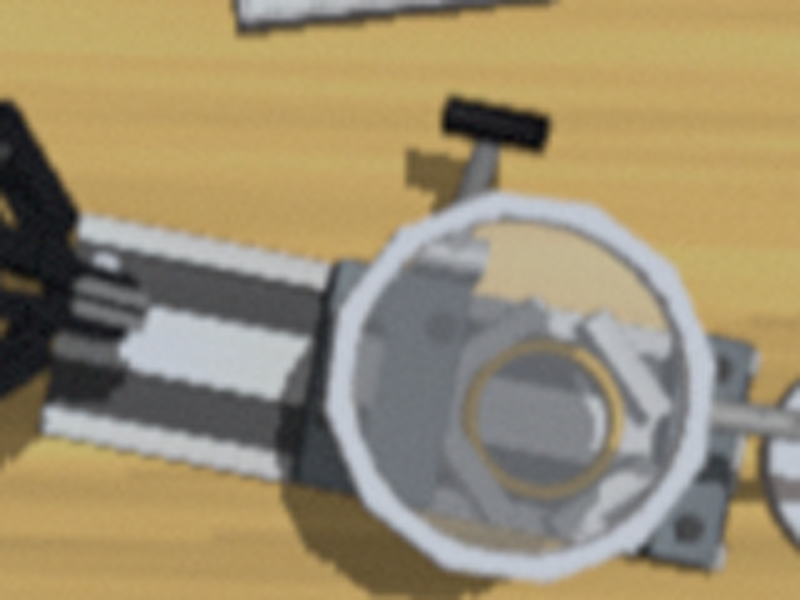

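View pics/s3.png

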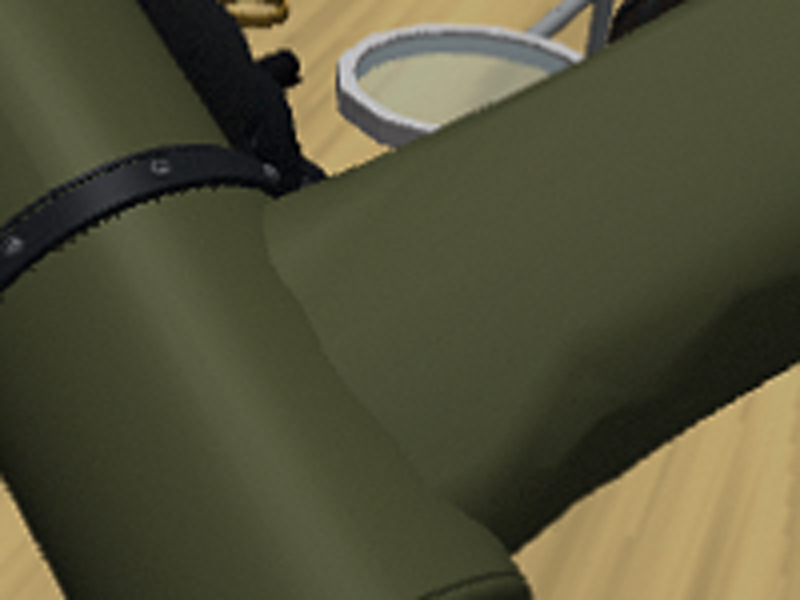

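The top view shows the bangle nested between both V jaws, centred at (543,418), and the lever grip at (497,124). I'll compute both positions.

```bash
python3 - <<'E'
from h import *
g=lambda w:np.array([(w-P[:2])@fx[:2],(w-P[:2])@fy[:2]])
for n,q,z in (("bangle",(543,418),.038),("grip",(497,124),.1084),("grip0",(250,74),.1084)):
    print(n,g(back("top",px("top",*q),z)))
E
```

```text
bangle [ 0.10444743 -0.00079244]
grip [0.04978512 0.11066903]
grip0 [-0.05472819  0.1106424 ]
```

```bash
python3 - <<'E'
from h import *
o=ori(60,-1); X=.024
ctrl.movep(W(-.09,.11,.2),o); ctrl.line_to(W(-.03,.11,.155),max_speed=.12); ctrl.line_to(W(X,.11,.155),max_speed=.08,threshold=6); ctrl.wait(.2)
f0=force(); print(fc(),f0)
h=ctrl.line_to(W(X,.11,.115),max_speed=.015,threshold=2.5); print(h,fc(),force()-f0)
if h:
    dz=min(max(fc()[2]-.1364,-.006),.006); print("dz",dz)
    for a in (48,40,32,24,16,10):
        r=np.radians(a); ctrl.line_to(W(X,.065+.075*np.cos(r),.047+.075*np.sin(r)+.028+dz*a/55-.002),max_speed=.03,threshold=20); print(a,np.round(fc()*1e3,1),np.round(force(3)-f0,1))
    for k in range(8):
        q=fc(); h=ctrl.line_to(W(X,.139,q[2]-.003),max_speed=.015,threshold=12); f=force()-f0; print(h,np.round(fc()*1e3,1),np.round(f,1))
        if f[2]>15: break
print(ctrl.state()["time_s"])
E
```

```text
[0.02363588 0.11003113 0.15490882] [ 0.26404835 -0.13275594 -0.34882176]
True [0.02402757 0.11007167 0.12880349] [-0.7156132   0.86867788  3.5730174 ]
dz -0.006
48 [ 24.  115.8 123.6] [-0.5  3.   5. ]
40 [ 24.  122.5 116.6] [-1.2  2.5  3.4]
32 [ 24.1 128.6 108.5] [-0.7  1.   2. ]
24 [ 24.1 133.5 100.2] [-0.8  0.4  0.8]
16 [ 24.  137.2  91.6] [-0.3  0.1  1.4]
10 [ 24.  138.9  84.6] [-0.9  1.7  1.5]
False [ 24.  139.   81.7] [-0.4  2.2  3.1]
False [ 24.  138.9  78.4] [-0.4  1.8  2.9]
False [ 23.9 139.2  77. ] [-0.4  1.2  7.7]
False [ 23.9 139.3  76.8] [ 0.3 -0.1 11.1]
False [ 23.9 139.3  76.7] [-0.1  0.  11.7]
False [ 23.9 139.3  76.8] [-0.1  0.1 11.7]
False [ 23.9 139.3  76.8] [-0.1 -0.  11.9]
False [ 23.9 139.3  76.8] [-0.6 -0.5 11.7]
27.3583
```

```bash
python3 - <<'E'
from h import *
import cv2
ctrl.line_to(W(.015,.14,.11),max_speed=.06); ctrl.line_to(W(-.06,.13,.17),max_speed=.12); ctrl.movep(W(-.16,.02,.26),ori(50,-1)); ctrl.wait(.3); print(force(),ctrl.state()["time_s"])
a=ctrl.capture("top")[145:265,250:410,::-1]
cv2.imwrite("pics/t4.png",cv2.resize(a,None,fx=5,fy=5,interpolation=cv2.INTER_CUBIC))
E
```

```text
[-0.01084316 -0.3559977   0.02698686] 30.225
```

View pics/t4.png

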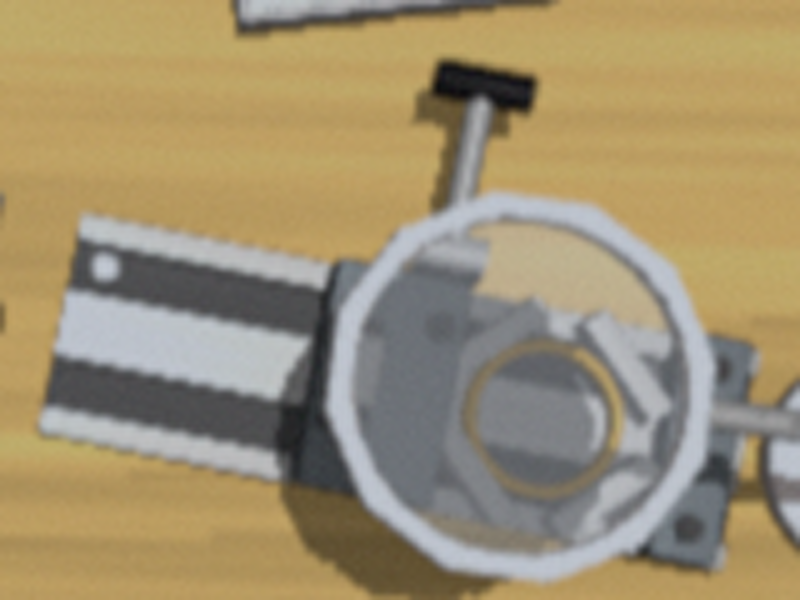

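The lever grip has moved outward to (486,86). The bangle is still nested at (543,418), the carriage has not moved, and the arm is clear.

```bash
python3 - <<'E'
from h import *
w=back("top",px("top",486,86),.052)-P[:2]; print(w@fx[:2],w@fy[:2])
print(ctrl.sign_off())
E
```

```text
0.05081847171868121 0.1362706227554003
the job is handed in; nothing more can be done
None
```

The job is handed in at about 30 s: the carriage was pushed up with about 13 N, gripping the bangle in both V jaws (centred to about 1 mm), the lock lever was pressed down to its stop, and the arm was backed clear; no verdict came back.

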